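# Fit the green status plate behind the shelf's label rail and hold it home

## Task

The samples on the little shelf have been released, so fit the green status plate to its label rail: pull the rail's black locking knob out until it clicks and stays out, then take the green plate from the grey stand and slide its tongue down behind the lip of the rail, label to the front. Push it all the way home against the spring under it and finish while still holding it pressed fully home, knob left out, so that a colleague can shoot the locking bolt. Leave the amber plate in its stand.

Things in the scene. Friction and masses are not known exactly. Their poses are not given: they have to be found in the camera images.
- sample_shelf: Low sample shelf, fixed to the bench: white board 110 x 220 mm, top 100 mm above the bench, grey end panels; vials and a jar stand along its back edge (up to 160 mm above the bench). Origin: middle of its footprint, on the bench; x to its back, y along its front edge, z up. An aluminium label rail with a lip runs along its front (-x) edge.
- lip_top (a point): Top edge of the rail's lip, at the pocket's middle, 94 mm above the bench; axes as the shelf's. The lip's edge is flared outward as a lead-in: this point is 11 mm in front of the middle of the slot (6 mm wide along x, open at the top) between the 4 mm lip and the shelf's front face, which rises 6 mm higher than the lip.
- rail_seat (a point): Middle of the floor of the slot's pocket, 68 mm above the bench; axes as the shelf's. A plate fully home has its origin here. Black fillers close the slot except for this 91 mm long pocket (3.5 mm of play at each end of a tongue). A spring lifter stands 10 mm above the floor: 4 N start it down, 8 N hold a plate on the floor; it lifts the plate if let go.
- lock_knob_grip (a point): Middle of the thick part of the black locking knob on the rail's front (20 mm in diameter there, 9 mm long; whole knob 19 mm long), 32 mm to the shelf's -y side of the pocket's middle, 77 mm above the bench, 22 mm in front of the lip when home; moves with the knob. Axes as the shelf's, the knob's axis is x. Free space below and beside it.
- lock_knob (a joint): Travel of the locking knob, m: 0 home (its 7 mm bolt crosses the slot 5 to 13 mm above the floor and stops a plate from going home), 0.014 fully out (pulled straight to the shelf's -x side; slot free). A spring detent keeps it at either end: about 7 N pull it over the middle, then it snaps out and stays.
- green_plate: Green status plate (label holder), 84 mm wide (y), 78 high (z), 4 thick (x), 56 to 98 g; lowest 4 mm only 78 wide, 3 thick. On top a ribbed grip bar 10 mm thick (x), 50 long (y), 58 to 78 mm above the bottom edge. Window for the bolt near its -y end. Origin: middle of the bottom edge; x to its back, z up. Stands in a slot of the stand, front to the stand's -x; lifts straight up.
- green_plate_label (a point): Middle of the white label on the front of the green plate, 45.5 mm above its bottom edge, 3 mm in front of its middle plane.
- amber_plate: Amber (orange) status plate, same shape as the green one, in the stand's other slot, 72 mm from it. Stays there.
- plate_stand: Grey plastic stand, fixed to the bench, 118 x 104 mm, with two raised slots at x = -36 and +36 mm (which plate is in which varies), along its y; each 22 mm deep and 5.5 mm wide, floor 8 mm and top 30 mm above the bench. Origin: middle of its underside.

How it is judged:
By the outcome, as a careful person would: the job done as asked, in the order asked, and still so for the second after the job is handed in, while the arm keeps its last pose, push and grip.
It also fails if it takes over 38 s, if anything falls off the work surface, if the arm or the gripper's body presses on something with over 40 N, if the wrist force passes 120 N, or if a joint passes its speed limit or range.

## Robot

A 7-joint arm with a two-finger parallel gripper is mounted at the origin on a cart in front of the work surface, level with it; the furniture and walls round the work are solid. World frame = base frame: x ahead of the robot, y to its left, z up, the work surface at z = 0. Lengths are in m, angles in rad, forces in N, time in s.
With the tool pointing down it reaches from about 0.375 to 0.925 m from the base axis. Payload 3.1 kg.
Tool frame: the origin (TCP) lies on the mounting face of the last link; the fingertips stand r.tcp_to_tips ahead of it and the grasp point (between the pads) lies 155 mm ahead of it (r.tcp_to_tips is the distance from the TCP to the fingertips, in m); z points along the fingers, y is the direction in which the jaws open and shut (so a half turn about z gives the same grasp; the last joint's range is limited). The gripper opens to 85 mm and grips with 20 to 120 N. Pads are 22 mm wide; open, the fingers measure 114 mm over their backs; the gripper's body (76 mm by 85 mm) begins 54 mm behind the grasp point. The pads swing forward as they close: fully open they stand 13 mm farther back than shut.
Start: joints at [1.057, 0.383, 0.044, 1.598, -0.018, 1.161, -0.05], TCP at [0.263, -0.595, 0.405] pointing down, gripper open.
Joint ranges: [-2.61, 2.61], [-0.41, 2.15], [-1.48, 1.57], [0, 2.5], [-1.57, 4.71], [0.05, 1.97], [-2.85, 2.85]. Speed limits (rad/s): [2.79, 2.79, 3.14, 3.14, 3.14, 3.14, 3.14].

## Interface

Orientations are given as a 3x3 rotation matrix whose columns are the frame's x, y, z axes.
In Python, from cell import r gives the robot as it stands. The module is installed in compiled form; this text tells all that it offers.
- The arm moves only by the shell command python3 -m inch 'ROWS' [FORCE]. ROWS is a JSON object of lists of equal length, an entry for each row: "xyz": the shift along the world's x, y, z as a fraction of full scale, a list of three; "twist": the turn, a rotation vector about the world's x, y, z as a fraction of full scale, a list of three; "grip": the closure, from 0 (fully open) to 1 (shut). A call has 1 to 12 rows; each row is the pose to reach, as a shift and turn from the pose commanded when the call began; what a row does not reach only later rows make up. Full scale, the value 1, is 0.1 m for a shift and 45 degrees for a turn. A row lasts 1/12 s, in which the tool goes at most 41.7 mm and 7.16 degrees, less where a joint would pass 70% of its speed; a pose out of reach is approached as far as the arm can. A call with a number of a shift or a turn outside -1 to 1 is refused whole. A call with a gripper value outside its range is refused whole. The fingers move at their own pace and stop on an object; FORCE is the grip in N (left out, the last holds). Time passes only in rows, so rows that repeat a pose let the fingers close. It gives the time, the measured TCP pose, the force and the opening at its end, in the units of the state.
- r.state(): the state, without advancing time (a new reading comes with each control period).
- r.get_image(name): name is "side" or "top" or "wrist"; returns the picture (400x640x3 uint8, blue, green, red); there is no depth.
- r.calibration(name): a dict with "fx", "fy", "cx", "cy" (pixels), "R" (3x3) and "t" (3): a world point X has camera coordinates R X + t. Camera axes: x right, y down, z forward; pixel columns grow to the right and rows downward; lengths in m; the calibration is good to about 2 mm. A picture is of the moment at which its call begins: read the wrist's pose just before it. calibration takes no time and is no camera call; for the wrist camera it gives the pose at the moment of the call.
- r.job_done(): hands the job in, once; it reports no verdict.
The state is a dict: "time_s": time; "joints": joint angles; "qvel": joint speeds; "joint_torque": joint torques, N m; "ee_pos": TCP position; "tool_rot": TCP orientation; "force": force on the tool from outside, world axes, zero at the start; "wrist_torque": the same for the moment, N m; "finger_gap": finger opening in m.
Only numpy, scipy, OpenCV 4.12 (cv2) and the standard library are available. Lean on these libraries where they do the work, as an engineer would, in place of code of your own. Each camera call takes 0.05 s, during which the arm holds its last target.

## Working session

There is one attempt and no reset: what is moved stays moved. The work goes in short steps, Python scripts to look and compute and a shell command to move; the robot and the scene stay as the last step left them, time stands still between calls to the robot, and variables do not carry over. Pictures are saved under pics/ and viewed, and the job is handed in when it is done.

```bash
mkdir -p pics; python3 - <<'E'
from cell import r
import cv2,numpy as np
print(r.state()); print(r.tcp_to_tips)
for n in ["side","top","wrist"]:
    c=r.calibration(n); print(n,{k:np.round(v,4).tolist() for k,v in c.items()})
    cv2.imwrite(f"pics/a_{n}.png",r.get_image(n))
E
```

```text
{'time_s': 0.0, 'joints': array([ 1.05722623,  0.38387158,  0.04385127,  1.59960442, -0.01792228,
        1.16120616, -0.04992948]), 'qvel': array([ 0.00061223,  0.00080893, -0.00115115,  0.00070401,  0.00087738,
       -0.00190044, -0.00051028]), 'joint_torque': array([ 3.87961982e-04, -4.33459282e+01,  1.02500696e+00, -2.49514425e+01,
        1.06835685e-02,  1.11590844e-02,  5.81284226e-06]), 'ee_pos': array([ 0.26234183, -0.59416577,  0.40324907]), 'tool_rot': array([[ 9.14795447e-01,  4.03915619e-01, -1.20919368e-03],
       [ 4.03917407e-01, -9.14792282e-01,  2.41039237e-03],
       [-1.32565923e-04, -2.69343034e-03, -9.99996364e-01]]), 'force': array([ 0.0969852 , -0.12891723, -0.26066493]), 'wrist_torque': array([ 0.03786078, -0.01737332,  0.01894071]), 'finger_gap': 0.08530948851368576}
0.1734
side {'fx': 441.2977, 'fy': 441.2977, 'cx': 323.4739, 'cy': 206.9598, 'R': [[0.3013, -0.9534, 0.0147], [-0.6179, -0.207, -0.7585], [0.7262, 0.2195, -0.6515]], 't': [-0.2895, 0.3866, 0.5547]}
top {'fx': 401.0895, 'fy': 401.0895, 'cx': 315.4349, 'cy': 195.6473, 'R': [[-0.0145, -0.9996, 0.0249], [-0.9965, 0.0124, -0.0832], [0.0828, -0.0261, -0.9962]], 't': [-0.1457, 0.5429, 0.9159]}
wrist {'fx': 284.7712, 'fy': 284.7712, 'cx': 315.8461, 'cy': 196.6834, 'R': [[0.4032, -0.9151, -0.0025], [-0.8831, -0.3898, 0.2612], [-0.24, -0.1031, -0.9653]], 't': [-0.6496, -0.0338, 0.3785]}
```

View pics/a_side.png

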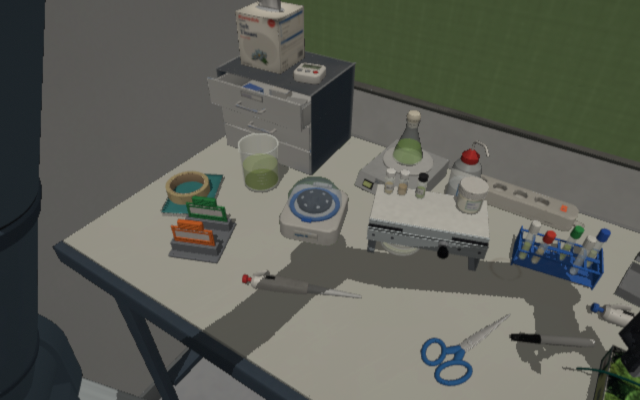

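View pics/a_top.png

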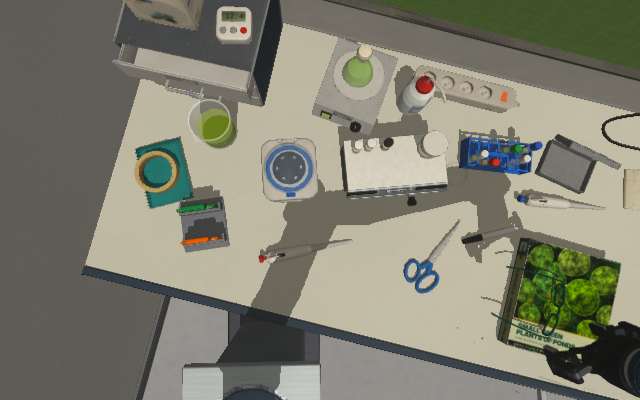

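View pics/a_wrist.png

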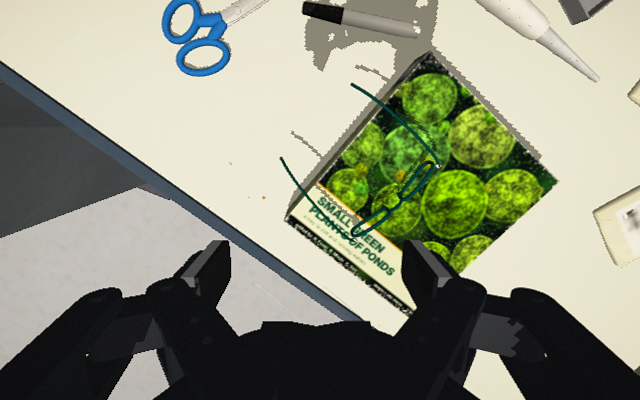

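The pictures show the shelf in top view at about (395,165) with the knob at (412,200). The stand is at (205,222), with green in its far slot at (197,208) and amber in the near one at (200,240). Next I'll enlarge these areas.

```bash
python3 - <<'E'
import cv2,numpy as np
t=cv2.imread("pics/a_top.png");s=cv2.imread("pics/a_side.png")
a=cv2.resize(t[120:215,330:460],None,fx=6,fy=6,interpolation=cv2.INTER_CUBIC)
b=cv2.resize(t[185:260,165:245],None,fx=7,fy=7,interpolation=cv2.INTER_CUBIC)
c=cv2.resize(s[180:270,360:500],None,fx=5.5,fy=5.5,interpolation=cv2.INTER_CUBIC)
d=cv2.resize(s[185:265,160:245],None,fx=7,fy=7,interpolation=cv2.INTER_CUBIC)
for n,i in zip("abcd",[a,b,c,d]): cv2.imwrite(f"pics/z_{n}.png",i)
E
```

```text
(no output)
```

View pics/z_a.png

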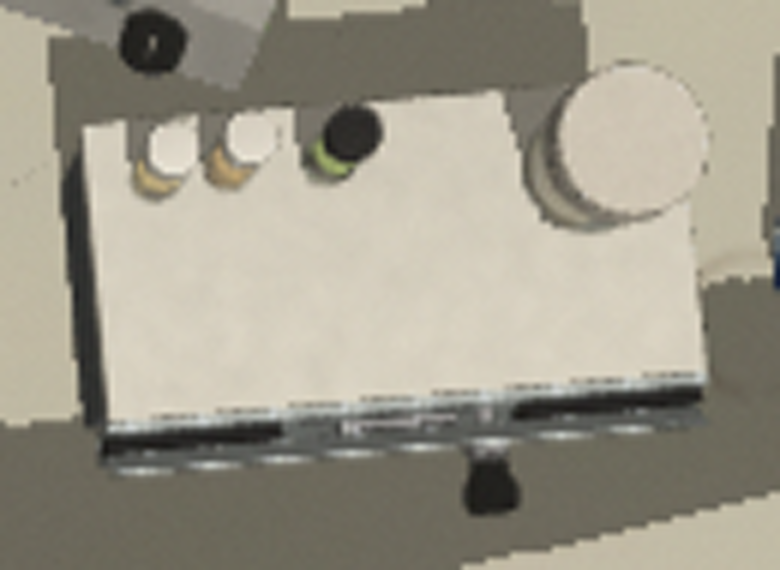

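View pics/z_b.png

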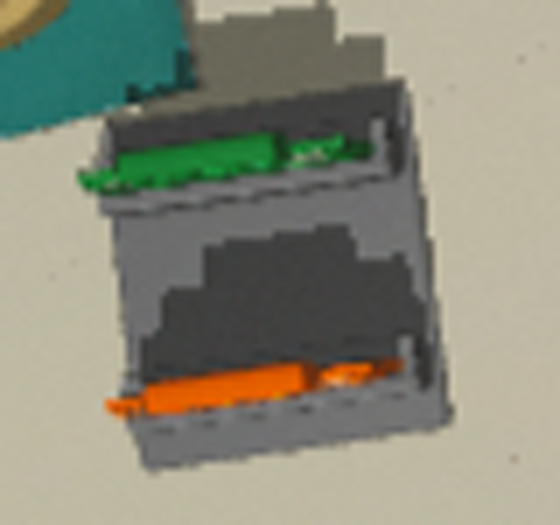

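View pics/z_c.png

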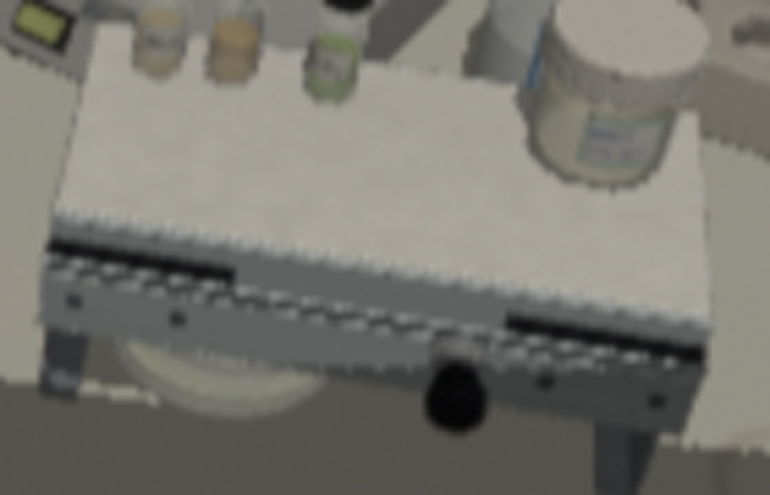

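View pics/z_d.png

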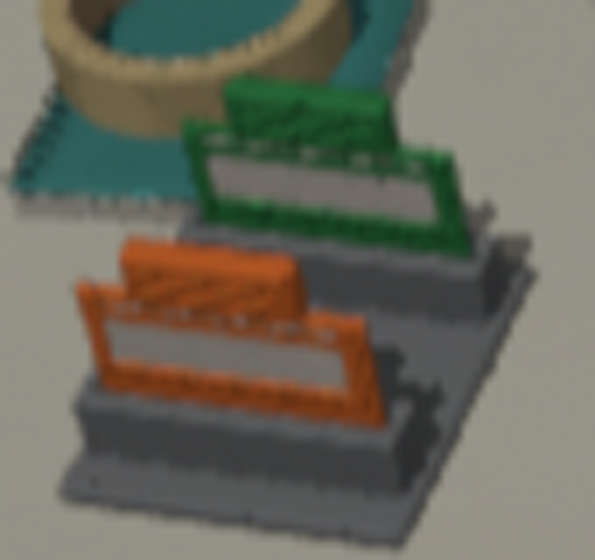

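```bash
cat > h.py <<'E'
from cell import r
import numpy as np,cv2
def ray(n,u,v,c=None):
    c=c or r.calibration(n); R=np.array(c["R"]);t=np.array(c["t"])
    d=R.T@np.array([(u-c["cx"])/c["fx"],(v-c["cy"])/c["fy"],1]); return -R.T@t,d
def plane(n,u,v,z,c=None):
    o,d=ray(n,u,v,c); return o+d*(z-o[2])/d[2]
def tri(rs):
    A=0;b=0
    for o,d in rs:
        d=d/np.linalg.norm(d);P=np.eye(3)-np.outer(d,d);A=A+P;b=b+P@o
    X=np.linalg.solve(A,b); return X,[float(np.linalg.norm((np.eye(3)-np.outer(d,d)/(d@d))@(X-o))) for o,d in rs]
E
python3 - <<'E'
from h import *
np.set_printoptions(precision=4,suppress=True)
def cr(x,y,f,x0,y0): return x0+(x+.5)/f-.5,y0+(y+.5)/f-.5
A=lambda x,y:cr(x,y,6,330,120); B=lambda x,y:cr(x,y,7,165,185); C=lambda x,y:cr(x,y,5.5,360,180); D=lambda x,y:cr(x,y,7,160,185)
print("L",plane("top",*A(103,427),.1),plane("side",*C(57,212),.1))
print("R",plane("top",*A(706,378),.1),plane("side",*C(710,325),.1))
print("BL",plane("top",*A(83,124),.1),plane("side",*C(97,22),.1))
print("fillL",plane("top",*A(283,430),.092),plane("side",*C(235,272),.092))
print("fillR",plane("top",*A(513,410),.092),plane("side",*C(507,318),.092))
print("knob",tri([ray("top",*A(491,485)),ray("side",*C(457,398))]))
print("kn z",plane("top",*A(491,490),.077),plane("side",*C(457,398),.077))
# bar: top face at z=.086 (8+78)
print("bar top L/R",plane("top",*B(117,170),.086),plane("top",*B(277,152),.086))
print("bar side front top edge L/R",plane("side",*D(230,95),.086),plane("side",*D(392,112),.086))
print("plate ends z .066", plane("top",*B(80,180),.066),plane("side",*D(185,122),.066),plane("side",*D(452,155),.066))
print("stand corners",[plane("top",*B(x,y),0.004) for x,y in [(150,468),(450,420),(402,85)]])
E
```

```text
L [ 0.5444 -0.2189  0.1   ] [ 0.5432 -0.2226  0.1   ]
R [ 0.5596 -0.4388  0.1   ] [ 0.5572 -0.4392  0.1   ]
BL [ 0.6552 -0.214   0.1   ] [ 0.6528 -0.2129  0.1   ]
fillL [ 0.5432 -0.2855  0.092 ] [ 0.5416 -0.2857  0.092 ]
fillR [ 0.5495 -0.3701  0.092 ] [ 0.5482 -0.376   0.092 ]
knob (array([ 0.5233, -0.3655,  0.0748]), [0.00012264124589578764, 0.00012264124589589243])
kn z [ 0.5213 -0.365   0.077 ] [ 0.521  -0.3652  0.077 ]
bar top L/R [0.5106 0.1397 0.086 ] [0.5156 0.0905 0.086 ]
bar side front top edge L/R [0.5036 0.1354 0.086 ] [0.5116 0.0875 0.086 ]
plate ends z .066 [0.5087 0.1574 0.066 ] [0.5086 0.1573 0.066 ] [0.5201 0.0757 0.066 ]
stand corners [array([0.4149, 0.1525, 0.004 ]), array([0.4293, 0.0524, 0.004 ]), array([0.5428, 0.069 , 0.004 ])]
```

```bash
python3 -m inch '{"xyz":[[0.2,0.18,0],[0.5,0.45,-0.1],[0.8,0.72,-0.2],[1,0.9,-0.2]],"twist":[[0,0,-0.11],[0,0,-0.22],[0,0,-0.33],[0,0,-0.444]],"grip":[0,0,0,0]}' 60; python3 -m inch '{"xyz":[[0.3,0.27,0],[0.6,0.54,-0.1],[0.9,0.8,-0.2],[1,0.9,-0.2]],"twist":[[0,0,0],[0,0,0],[0,0,0],[0,0,0]],"grip":[0,0,0,0]}';  python3 -m inch '{"xyz":[[0.3,0.25,0],[0.57,0.49,-0.1],[0.57,0.49,-0.1],[0.57,0.49,-0.1]],"twist":[[0,0,0],[0,0,0],[0,0,0],[0,0,0]],"grip":[0,0,0,0]}'
python3 - <<'E'
from h import *
c=r.calibration("wrist");i=r.get_image("wrist");cv2.imwrite("pics/b_w.png",i);import pickle;pickle.dump(c,open("pics/b.pkl","wb"))
E
```

```text
time_s: 0.48
ee_pos: [0.3654, -0.5006, 0.3819]
tool_rot: [[0.998, 0.066, -0.001], [0.066, -0.998, 0.006], [-0.0, -0.006, -1.0]]
force: [0.4, 0.6, -0.9]
finger_gap: 0.0854
time_s: 0.82
ee_pos: [0.4679, -0.4074, 0.3622]
tool_rot: [[0.997, 0.077, 0.001], [0.077, -0.997, 0.007], [0.001, -0.007, -1.0]]
force: [1.1, 1.6, -0.2]
finger_gap: 0.0854
time_s: 1.15
ee_pos: [0.522, -0.3616, 0.3534]
tool_rot: [[0.997, 0.075, -0.001], [0.075, -0.997, 0.003], [-0.001, -0.003, -1.0]]
force: [-0.8, 0.1, 0.5]
finger_gap: 0.0853
```

View pics/b_w.png

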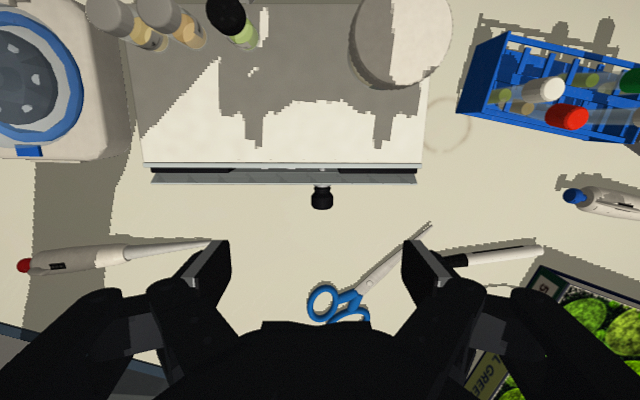

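The knob is at about (322,199), and the board's front edge runs from (143,163) to (423,165). I'll zoom in to read the edges.

```bash
python3 - <<'E'
import cv2
i=cv2.imread("pics/b_w.png")
a=cv2.resize(i[150:220,135:285],None,fx=5,fy=5,interpolation=cv2.INTER_CUBIC)
b=cv2.resize(i[150:220,285:435],None,fx=5,fy=5,interpolation=cv2.INTER_CUBIC)
import numpy as np
cv2.imwrite("pics/b_z.png",np.vstack([a[:290],b[:290]]))
E
```

```text
(no output)
```

View pics/b_z.png

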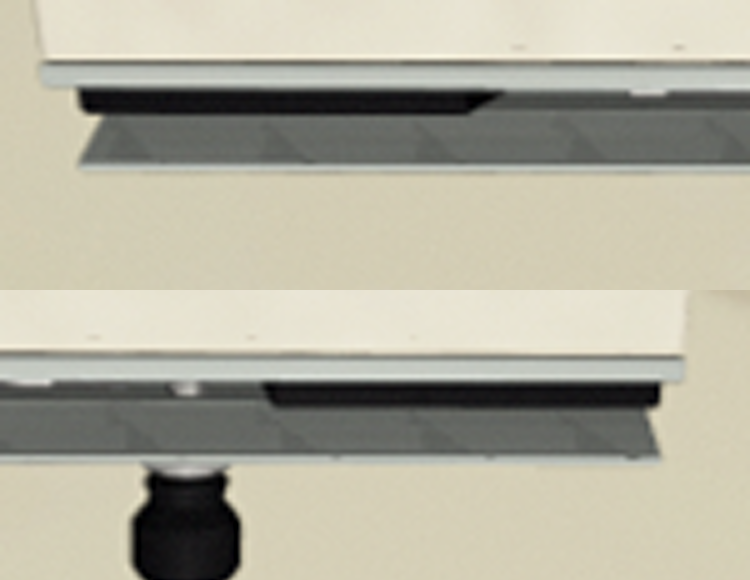

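```bash
python3 - <<'E'
from h import *
import pickle; c=pickle.load(open("pics/b.pkl","rb"))
np.set_printoptions(precision=4,suppress=True)
f=lambda x,y,b:((135,285)[b]+(x+.5)/5-.5,150+(y-290*b+.5)/5-.5)
P=lambda x,y,b,z:plane("wrist",*f(x,y,b),z,c)
for n,a in dict(wallL=(43,87,0,.1),wallR=(683,381,1,.1),fillL=(470,112,0,.094),fillR=(275,407,1,.094),flareL=(80,166,0,.094),flareR=(660,458,1,.094),
 knobneckL=(147,485,1,.077),knobneckR=(228,485,1,.077),thL=(132,540,1,.077),thR=(240,540,1,.077),bolt=(187,390,1,.08)).items(): print(n,P(*a))
i=cv2.imread("pics/b_w.png");print(r.state()["ee_pos"])
print(i[185:216,322].tolist()) 
E
```

```text
wallL [ 0.5418 -0.2238  0.1   ]
wallR [ 0.5575 -0.4424  0.1   ]
fillL [ 0.5416 -0.2892  0.094 ]
fillR [ 0.5475 -0.3793  0.094 ]
flareL [ 0.5278 -0.2252  0.094 ]
flareR [ 0.5438 -0.443   0.094 ]
knobneckL [ 0.5288 -0.3596  0.077 ]
knobneckR [ 0.5299 -0.3739  0.077 ]
thL [ 0.5185 -0.3577  0.077 ]
thR [ 0.52  -0.377  0.077]
bolt [ 0.5468 -0.3652  0.08  ]
[ 0.5202 -0.3643  0.3538]
[[178, 181, 184], [189, 195, 197], [103, 104, 106], [21, 18, 20], [19, 16, 17], [35, 32, 35], [26, 25, 26], [31, 29, 30], [20, 21, 22], [17, 15, 18], [14, 8, 11], [14, 12, 14], [18, 15, 17], [20, 17, 19], [25, 23, 25], [29, 26, 28], [29, 29, 29], [29, 26, 28], [29, 29, 31], [28, 27, 28], [28, 29, 28], [30, 28, 28], [30, 29, 31], [18, 16, 15], [38, 42, 44], [177, 203, 209], [188, 211, 218], [183, 208, 213], [185, 208, 213], [182, 207, 213], [184, 207, 213]]
```

```bash
python3 -m inch '{"xyz":[[0,-0.01,-0.15],[-0.01,-0.02,-0.4],[-0.02,-0.025,-0.7],[-0.02,-0.025,-0.9],[-0.02,-0.025,-1],[-0.02,-0.025,-1]],"twist":[[0,0,0],[0,0,0],[0,0,0],[0,0,0],[0,0,0],[0,0,0]],"grip":[0.1,0.2,0.3,0.3,0.3,0.3]}' 60; python3 -m inch '{"xyz":[[0,0,-0.1],[0,0,-0.2],[0,0,-0.2]],"twist":[[0,0,0],[0,0,0],[0,0,0]],"grip":[0.3,0.3,0.3]}' 
python3 - <<'E'
from h import *
for n in ["side","wrist"]: 
    i=r.get_image(n)
    if n=="side": i=cv2.resize(i[150:290,340:520],None,fx=4,fy=4)
    cv2.imwrite(f"pics/c_{n}.png",i)
E
```

```text
time_s: 1.7
ee_pos: [0.5149, -0.369, 0.2516]
tool_rot: [[0.998, 0.064, -0.006], [0.064, -0.998, 0.002], [-0.006, -0.003, -1.0]]
force: [0.1, 0.2, -0.4]
finger_gap: 0.0596
time_s: 1.95
ee_pos: [0.5171, -0.3682, 0.2337]
tool_rot: [[0.998, 0.067, -0.001], [0.067, -0.998, 0.001], [-0.001, -0.001, -1.0]]
force: [-0.2, -0.3, -0.1]
finger_gap: 0.0603
```

View pics/c_side.png

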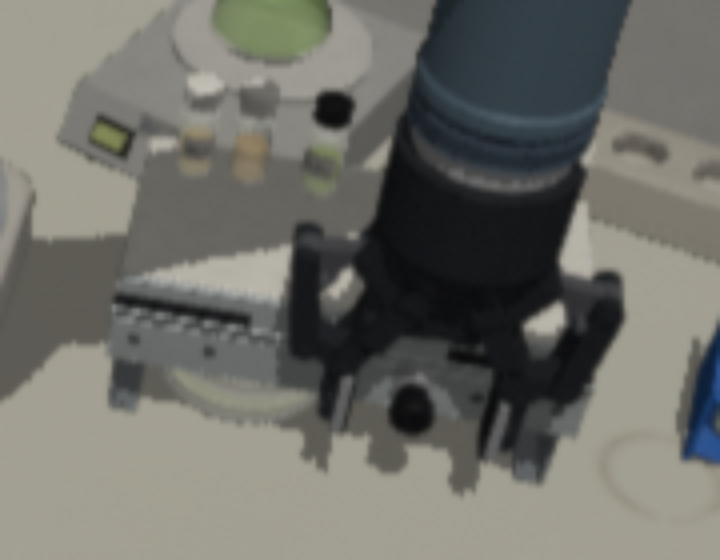

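View pics/c_wrist.png

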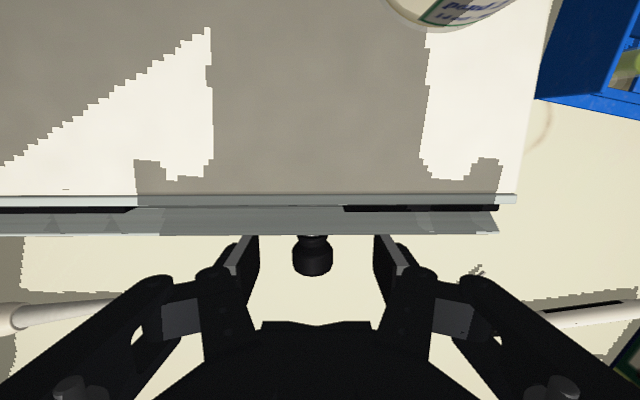

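The fingers (about x=257 and 374) straddle the knob at (312,256) with the knob centred. I'll close now.

```bash
python3 -m inch '{"xyz":[[0,0,0],[0,0,0],[0,0,0],[0,0,0],[0,0,0],[0,0,0]],"twist":[[0,0,0],[0,0,0],[0,0,0],[0,0,0],[0,0,0],[0,0,0]],"grip":[0.6,1,1,1,1,1]}' 60
python3 -m inch '{"xyz":[[-0.04,0,0],[-0.08,-0.005,0],[-0.12,-0.01,0],[-0.15,-0.01,0],[-0.15,-0.01,0],[-0.15,-0.01,0]],"twist":[[0,0,0],[0,0,0],[0,0,0],[0,0,0],[0,0,0],[0,0,0]],"grip":[1,1,1,1,1,1]}' 
python3 - <<'E'
from h import *
for n in ["side","wrist"]: 
    i=r.get_image(n)
    if n=="side": i=cv2.resize(i[150:290,340:520],None,fx=4,fy=4)
    cv2.imwrite(f"pics/d_{n}.png",i)
E
```

```text
time_s: 2.55
ee_pos: [0.518, -0.3667, 0.2356]
tool_rot: [[0.998, 0.068, -0.0], [0.068, -0.998, 0.003], [-0.0, -0.003, -1.0]]
force: [-2.0, 3.4, 5.7]
finger_gap: 0.0172
time_s: 3.05
ee_pos: [0.5036, -0.3676, 0.2356]
tool_rot: [[0.998, 0.068, 0.002], [0.068, -0.998, 0.002], [0.002, -0.002, -1.0]]
force: [1.9, 5.5, 5.8]
finger_gap: 0.0173
```

View pics/d_wrist.png

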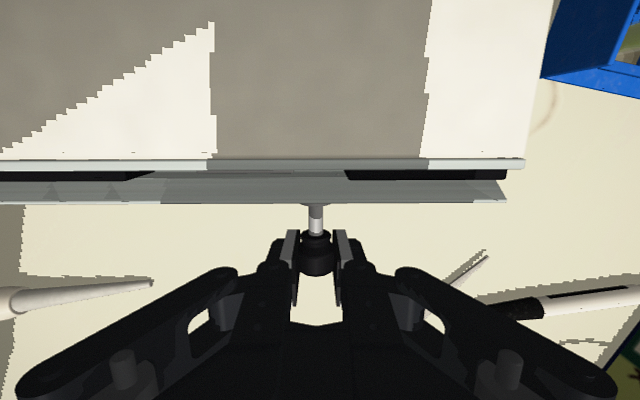

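The knob's shaft shows at (316,218), so the knob is drawn out about 14 mm. I'll tug it a little more, release and rise.

```bash
python3 -m inch '{"xyz":[[-0.02,0,0],[-0.03,0,0],[-0.03,0,0],[-0.01,0,0],[-0.01,0,0],[-0.01,0,0],[-0.01,0,0]],"twist":[[0,0,0],[0,0,0],[0,0,0],[0,0,0],[0,0,0],[0,0,0],[0,0,0]],"grip":[1,1,1,0.5,0.3,0.3,0.3]}' 
python3 -m inch '{"xyz":[[0,0,0.1],[0,0,0.4],[0,0,0.8],[0,0,1],[0,0,1]],"twist":[[0,0,0],[0,0,0],[0,0,0],[0,0,0],[0,0,0]],"grip":[0.3,0.3,0.3,0.3,0.3]}' 
python3 - <<'E'
from h import *
import pickle;pickle.dump(r.calibration("wrist"),open("pics/e.pkl","wb"))
cv2.imwrite("pics/e_wrist.png",r.get_image("wrist"))
E
```

```text
time_s: 3.73
ee_pos: [0.5002, -0.3704, 0.2342]
tool_rot: [[0.998, 0.065, -0.002], [0.065, -0.998, -0.001], [-0.002, 0.001, -1.0]]
force: [0.2, -0.5, -0.0]
finger_gap: 0.0592
time_s: 4.15
ee_pos: [0.5032, -0.3713, 0.3423]
tool_rot: [[0.998, 0.066, 0.011], [0.066, -0.998, -0.008], [0.01, 0.008, -1.0]]
force: [0.3, -0.7, 0.4]
finger_gap: 0.0597
```

View pics/e_wrist.png

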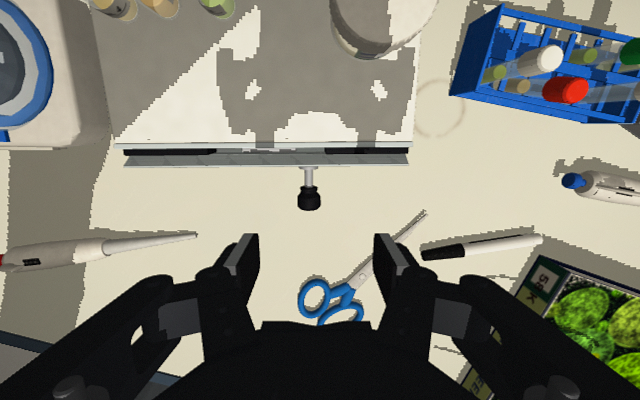

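The knob stayed out at (309,198). I'll go to the green plate.

```bash
T='"twist":[[0,0,0.1],[0,0,0.2],[0,0,0.31],[0,0,0.42]],"grip":[0.3,0.3,0.3,0.3]'; 
python3 -m inch '{"xyz":[[0,0.1,0.02],[0,0.35,0.1],[0,0.65,0.2],[0.02,1,0.2]],"twist":[[0,0,0.1],[0,0,0.2],[0,0,0.31],[0,0,0.42]],"grip":[0.3,0.3,0.3,0.3]}'
python3 -m inch '{"xyz":[[0,0.3,0],[0,0.6,0],[0,0.8,0],[0.02,1,0]],"twist":[[0,0,0.1],[0,0,0.2],[0,0,0.31],[0,0,0.42]],"grip":[0.3,0.3,0.3,0.3]}'
python3 -m inch '{"xyz":[[0,0.3,0],[0,0.6,0],[0,0.8,0],[0.02,1,0]],"twist":[[0,0,0.1],[0,0,0.2],[0,0,0.31],[0,0,0.42]],"grip":[0.3,0.3,0.3,0.3]}'
python3 -m inch '{"xyz":[[0,0.3,0],[0,0.6,0],[0,0.8,0],[0.02,1,0]],"twist":[[0,0,0.1],[0,0,0.2],[0,0,0.31],[0,0,0.42]],"grip":[0.3,0.3,0.3,0.3]}'
python3 -m inch '{"xyz":[[0,0.3,0],[0,0.6,0],[0.04,0.86,0],[0.04,0.86,0],[0.04,0.86,0]],"twist":[[0,0,0.1],[0,0,0.2],[0,0,0.31],[0,0,0.413],[0,0,0.413]],"grip":[0.3,0.3,0.3,0.3,0.3]}'
python3 - <<'E'
from h import *
import pickle;pickle.dump(r.calibration("wrist"),open("pics/f.pkl","wb"))
cv2.imwrite("pics/f_wrist.png",r.get_image("wrist"));s=r.state();print(s["ee_pos"],s["tool_rot"],s["joints"])
E
```

```text
time_s: 4.53
ee_pos: [0.5025, -0.2705, 0.3553]
tool_rot: [[0.922, 0.386, 0.0], [0.386, -0.922, -0.002], [-0.001, 0.002, -1.0]]
force: [1.1, -0.2, 0.4]
finger_gap: 0.06
time_s: 4.87
ee_pos: [0.5043, -0.1673, 0.3534]
tool_rot: [[0.744, 0.669, -0.003], [0.669, -0.744, 0.001], [-0.002, -0.003, -1.0]]
force: [0.5, 0.1, -0.6]
finger_gap: 0.0597
time_s: 5.2
ee_pos: [0.5063, -0.0676, 0.3535]
tool_rot: [[0.487, 0.873, -0.003], [0.873, -0.487, 0.0], [-0.002, -0.003, -1.0]]
force: [0.2, -0.8, -0.2]
finger_gap: 0.0599
time_s: 5.53
ee_pos: [0.5084, 0.0322, 0.3535]
tool_rot: [[0.178, 0.984, -0.003], [0.984, -0.178, -0.001], [-0.001, -0.003, -1.0]]
force: [-0.0, 0.5, -0.6]
finger_gap: 0.0597
time_s: 5.95
ee_pos: [0.5127, 0.1188, 0.3537]
tool_rot: [[-0.145, 0.989, -0.002], [0.989, 0.145, 0.0], [0.001, -0.002, -1.0]]
force: [-0.1, -0.7, -0.3]
finger_gap: 0.0594
[0.5129391  0.11693345 0.35357831] [[-1.39346656e-01  9.90240476e-01 -2.51185018e-03]
 [ 9.90243526e-01  1.39344858e-01 -8.77747433e-04]
 [-5.19167628e-04 -2.60965455e-03 -9.99996460e-01]] [ 0.18778466  0.25360467 -0.55088037  1.9205941   0.15549275  1.01180056
 -0.29219998]
```

View pics/f_wrist.png

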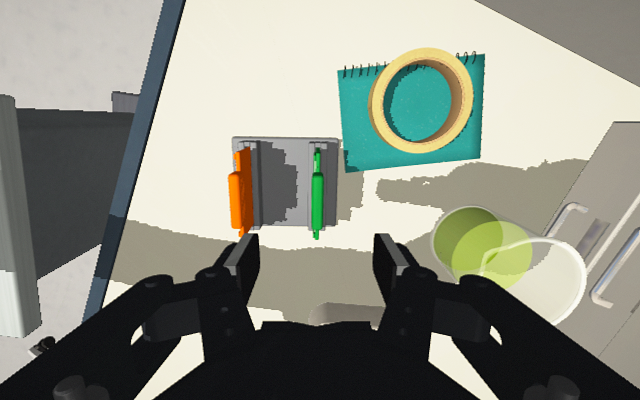

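Green bar at (318,173–222), the amber one at (236,172–228); the plate is parallel to the tool's x. I'll locate the bar by its mask.

```bash
python3 - <<'E'
from h import *
import pickle; c=pickle.load(open("pics/f.pkl","rb"))
np.set_printoptions(precision=4,suppress=True)
i=cv2.imread("pics/f_wrist.png").astype(int)
m=(i[...,1]>90)&(i[...,1]-i[...,0]>60)&(i[...,1]-i[...,2]>60);m[:130]=0;m[245:]=0;m[:,:300]=0;m[:,340:]=0
for v in range(145,245,4):
    xs=np.where(m[v])[0]; print(v,xs.min() if len(xs) else None,xs.max() if len(xs) else None)
cv2.imwrite("pics/f_z.png",cv2.resize(i[130:245,290:345].astype(np.uint8),None,fx=5,fy=5,interpolation=cv2.INTER_CUBIC))
E
```

```text
145 None None
149 None None
153 316 319
157 314 319
161 314 319
165 316 319
169 314 319
173 None None
177 312 322
181 312 322
185 312 322
189 312 322
193 312 322
197 312 322
201 311 322
205 311 322
209 312 322
213 312 322
217 312 322
221 312 321
225 312 321
229 313 320
233 313 318
237 313 318
241 None None
```

View pics/f_z.png

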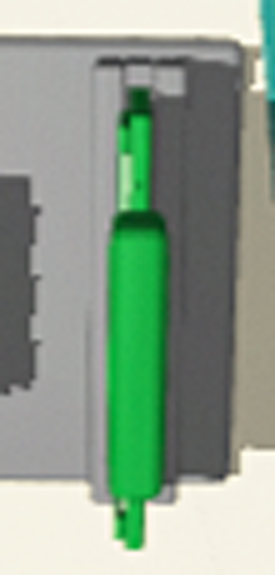

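```bash
python3 - <<'E'
from h import *
import pickle; c=pickle.load(open("pics/f.pkl","rb"))
np.set_printoptions(precision=4,suppress=True)
for u,v in [(317.4,176),(317,229),(317.2,202.5)]: print(plane("wrist",u,v,.086,c))
for u,v in [(318.5,152.5),(316.3,238.5)]: print(plane("wrist",u,v,.066,c))
E
```

```text
[0.5107 0.1377 0.086 ]
[0.5173 0.0903 0.086 ]
[0.5139 0.1146 0.086 ]
[0.5092 0.1553 0.066 ]
[0.5193 0.0727 0.066 ]
```

```bash
python3 -m inch '{"xyz":[[0,-0.01,-0.15],[0.01,-0.02,-0.4],[0.01,-0.03,-0.7],[0.01,-0.03,-0.9],[0.01,-0.03,-1],[0.01,-0.03,-1]],"twist":[[0,0,0],[0,0,0],[0,0,0],[0,0,0],[0,0,0],[0,0,0]],"grip":[0.3,0.4,0.4,0.4,0.4,0.4]}' 80; python3 -m inch '{"xyz":[[0,0,-0.1],[0,0,-0.22],[0,0,-0.22],[0,0,-0.22]],"twist":[[0,0,0],[0,0,0],[0,0,0],[0,0,0]],"grip":[0.4,0.4,0.4,0.4]}' 
python3 - <<'E'
from h import *
for n in ["side","wrist"]: 
    i=r.get_image(n)
    if n=="side": i=cv2.resize(i[140:270,120:280],None,fx=4.5,fy=4.5)
    cv2.imwrite(f"pics/g_{n}.png",i)
E
```

```text
time_s: 6.5
ee_pos: [0.513, 0.1117, 0.2516]
tool_rot: [[-0.136, 0.991, -0.007], [0.991, 0.136, -0.002], [-0.001, -0.007, -1.0]]
force: [-0.4, 0.2, 0.2]
finger_gap: 0.0512
time_s: 6.83
ee_pos: [0.5145, 0.1138, 0.2325]
tool_rot: [[-0.139, 0.99, -0.001], [0.99, 0.139, -0.0], [-0.0, -0.001, -1.0]]
force: [0.6, -0.0, 0.0]
finger_gap: 0.0512
```

View pics/g_side.png

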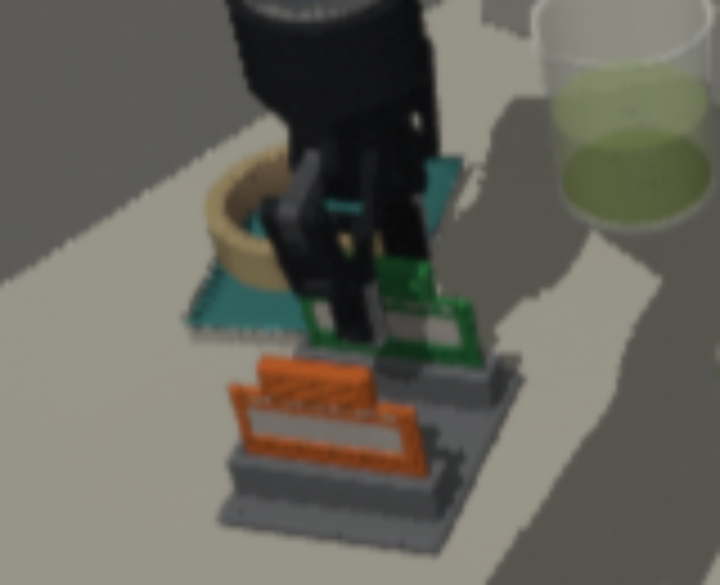

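View pics/g_wrist.png

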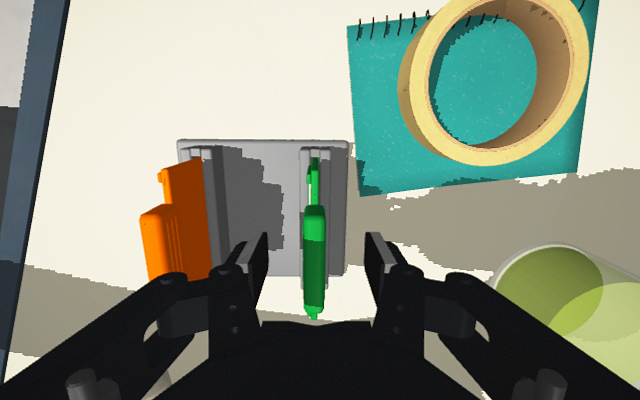

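The fingers straddle the green bar at (314,260), clear of amber. I'll close and lift straight up.

```bash
python3 -m inch '{"xyz":[[0,0,0],[0,0,0],[0,0,0],[0,0,0],[0,0,0],[0,0,0]],"twist":[[0,0,0],[0,0,0],[0,0,0],[0,0,0],[0,0,0],[0,0,0]],"grip":[0.7,1,1,1,1,1]}' 80
python3 -m inch '{"xyz":[[0,0,0.05],[0,0,0.1],[0,0,0.2],[0,0,0.3],[0,0,0.4],[0,0,0.7],[0,0,1],[0,0,1]],"twist":[[0,0,0],[0,0,0],[0,0,0],[0,0,0],[0,0,0],[0,0,0],[0,0,0],[0,0,0]],"grip":[1,1,1,1,1,1,1,1]}' 
python3 - <<'E'
from h import *
for n in ["side","wrist"]: 
    i=r.get_image(n)
    if n=="side": i=cv2.resize(i[120:270,120:280],None,fx=4,fy=4)
    cv2.imwrite(f"pics/i_{n}.png",i)
E
```

```text
time_s: 7.43
ee_pos: [0.5147, 0.114, 0.2333]
tool_rot: [[-0.14, 0.99, 0.0], [0.99, 0.14, -0.0], [-0.0, 0.0, -1.0]]
force: [-1.3, -0.2, 5.0]
finger_gap: 0.0086
time_s: 8.1
ee_pos: [0.5172, 0.1152, 0.3398]
tool_rot: [[-0.14, 0.99, 0.013], [0.99, 0.14, 0.002], [0.0, 0.013, -1.0]]
force: [1.9, 0.7, 0.6]
finger_gap: 0.0089
```

View pics/i_side.png

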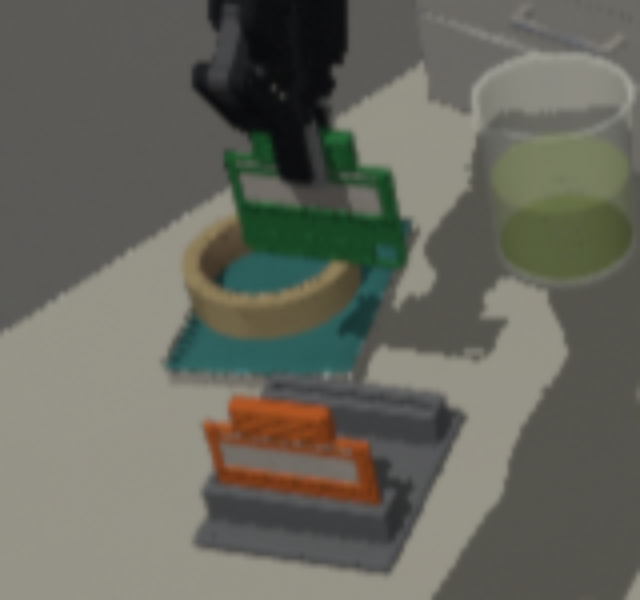

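View pics/i_wrist.png

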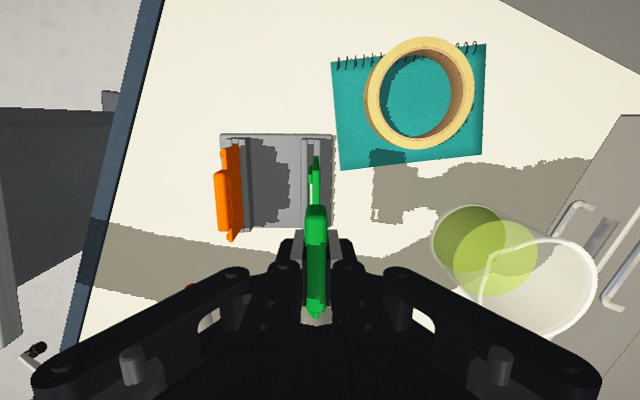

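```bash

python3 -m inch '{"xyz":[[0,-0.1,0.1],[0,-0.35,0.25],[0,-0.65,0.4],[0.07,-0.95,0.5]],"twist":[[0,0,0],[0,0,0],[0,0,-0.02],[0,0,-0.04]],"grip":[1,1,1,1]}'
python3 -m inch '{"xyz":[[0,-0.3,0],[0,-0.55,0],[0,-0.8,0],[0.07,-1,0]],"twist":[[0,0,0],[0,0,0],[0,0,-0.02],[0,0,-0.046]],"grip":[1,1,1,1]}'
python3 -m inch '{"xyz":[[0,-0.3,0],[0,-0.55,0],[0,-0.8,0],[0.07,-1,0]],"twist":[[0,0,0],[0,0,0],[0,0,0],[0,0,0]],"grip":[1,1,1,1]}'
python3 -m inch '{"xyz":[[0,-0.3,0],[0,-0.55,0],[0,-0.8,0],[0.07,-1,0]],"twist":[[0,0,0],[0,0,0],[0,0,0],[0,0,0]],"grip":[1,1,1,1]}'
python3 -m inch '{"xyz":[[0,-0.2,0],[0,-0.4,0],[0.04,-0.53,0],[0.04,-0.53,0],[0.04,-0.53,0]],"twist":[[0,0,0],[0,0,0],[0,0,0],[0,0,0],[0,0,0]],"grip":[1,1,1,1,1]}'
python3 - <<'E'
from h import *
import pickle;pickle.dump(r.calibration("wrist"),open("pics/j.pkl","wb"))
cv2.imwrite("pics/j_wrist.png",r.get_image("wrist"));s=r.state();print(s["ee_pos"],s["tool_rot"],s["joints"])
for n in ["side","top"]: cv2.imwrite(f"pics/j_{n}.png",r.get_image(n))
i=cv2.imread("pics/j_side.png");cv2.imwrite("pics/j_sz.png",cv2.resize(i[110:270,340:520],None,fx=3.6,fy=3.6))
E
```

```text
time_s: 8.53
ee_pos: [0.5202, 0.0189, 0.3826]
tool_rot: [[-0.111, 0.994, -0.003], [0.994, 0.111, -0.0], [0.0, -0.003, -1.0]]
force: [0.9, -0.2, -1.1]
finger_gap: 0.0084
time_s: 8.87
ee_pos: [0.5269, -0.0837, 0.3813]
tool_rot: [[-0.069, 0.998, -0.004], [0.998, 0.069, -0.001], [-0.001, -0.004, -1.0]]
force: [0.1, -0.2, -0.5]
finger_gap: 0.0088
time_s: 9.2
ee_pos: [0.5345, -0.1837, 0.3814]
tool_rot: [[-0.07, 0.998, -0.004], [0.998, 0.07, -0.0], [0.0, -0.004, -1.0]]
force: [1.0, -0.1, 0.3]
finger_gap: 0.0085
time_s: 9.53
ee_pos: [0.5413, -0.2839, 0.3812]
tool_rot: [[-0.07, 0.998, -0.004], [0.998, 0.07, -0.0], [0.0, -0.004, -1.0]]
force: [0.0, -0.7, -0.1]
finger_gap: 0.0085
time_s: 9.95
ee_pos: [0.5464, -0.3345, 0.3813]
tool_rot: [[-0.071, 0.997, -0.002], [0.997, 0.071, 0.002], [0.002, -0.002, -1.0]]
force: [0.2, -0.1, -0.1]
finger_gap: 0.0082
[ 0.54678446 -0.33311374  0.38157344] [[-0.07309735  0.9973238  -0.00142   ]
 [ 0.99732199  0.07310045  0.00227594]
 [ 0.00237365 -0.00124984 -0.9999964 ]] [ 0.70447436  0.40313905 -0.28183195  1.6309488   0.11951021  1.12688363
  0.46557947]
```

View pics/j_wrist.png

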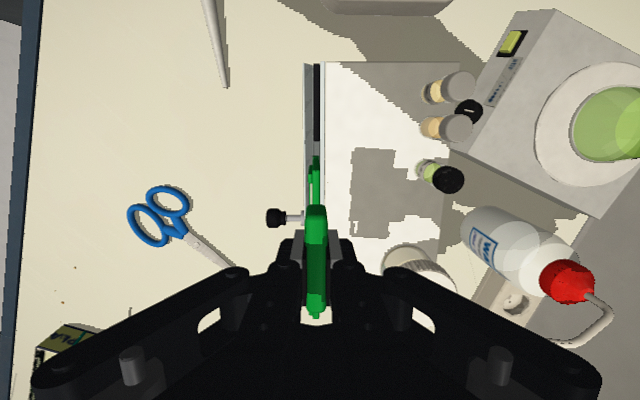

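View pics/j_sz.png

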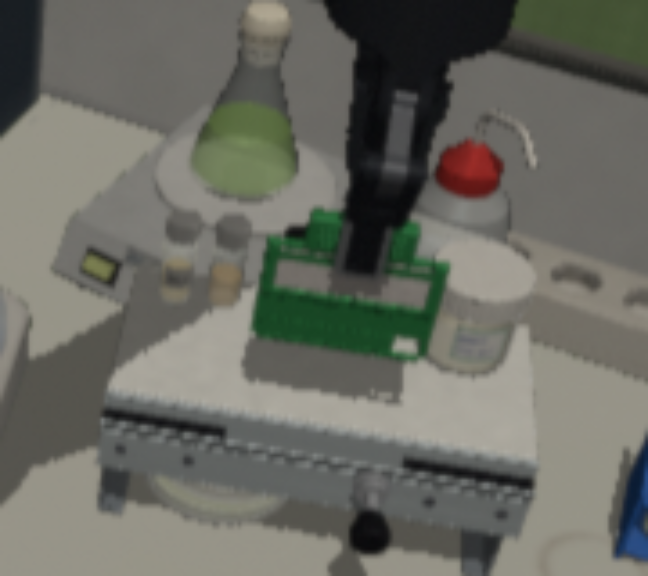

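The plate hangs over the rail, with the knob out at (275,217) and the slot's black filler at (317,100) in line with the plate. Next I'll measure the plate's offset in the hand and the slot line.

```bash
python3 - <<'E'
import cv2,numpy as np
i=cv2.imread("pics/j_wrist.png")
a=cv2.resize(i[55:195,285:345],None,fx=4,fy=4,interpolation=cv2.INTER_CUBIC)
b=cv2.resize(i[190:330,260:350],None,fx=4,fy=4,interpolation=cv2.INTER_CUBIC)
cv2.imwrite("pics/j_z.png",np.hstack([a,b]))
E
```

```text
(no output)
```

View pics/j_z.png

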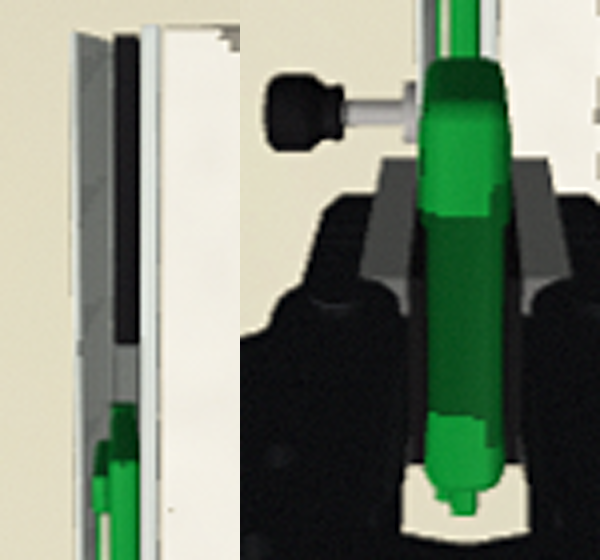

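```bash
python3 - <<'E'
from h import *
import pickle; c=pickle.load(open("pics/j.pkl","rb"))
np.set_printoptions(precision=4,suppress=True)
T=np.array([.5468,-.3331]); b=.3816-.225
ex=np.array([.9973,.073]);ey=np.array([-.073,.9973])
O=np.array([.5462,-.3335])
for n,u,v,z in [("barfar",315.6,216.2,b+.078),("barnear",315.6,309.8,b+.078),("platefar",316,169.5,b+.058),("fillend",316.5,141,.094),("wall_far",320,70,.1),("wall_near",319.9,140,.1),("fillfar",316.5,64,.094),("knob",275,217,.077),("flare far",304,63,.094),("flare near",304.8,140,.094)]:
    X=plane("wrist",u,v,z,c); print(n,X,"rel TCP x,y mm:",1e3*np.array([ex@(X[:2]-T),ey@(X[:2]-T)]))
E
```

```text
barfar [ 0.5445 -0.3095  0.2346] rel TCP x,y mm: [-0.6057 23.6753]
barnear [ 0.5477 -0.356   0.2346] rel TCP x,y mm: [ -0.7497 -22.9381]
platefar [ 0.5434 -0.2927  0.2146] rel TCP x,y mm: [-0.4139 40.5663]
fillend [ 0.5433 -0.2875  0.094 ] rel TCP x,y mm: [-0.114  45.7568]
wall_far [ 0.5421 -0.2301  0.1   ] rel TCP x,y mm: [  2.8628 103.0219]
wall_near [ 0.5462 -0.286   0.1   ] rel TCP x,y mm: [ 2.8275 47.0141]
fillfar [ 0.5389 -0.2248  0.094 ] rel TCP x,y mm: [  0.0285 108.5806]
knob [ 0.5068 -0.3673  0.077 ] rel TCP x,y mm: [-42.3844 -31.1525]
flare far [ 0.5285 -0.2248  0.094 ] rel TCP x,y mm: [-10.3289 109.3763]
flare near [ 0.5329 -0.2873  0.094 ] rel TCP x,y mm: [-10.4758  46.6566]
```

Plate and slot are within 0.5 mm in x and about 1 mm in y, and parallel. Going down to just above the lip, then in gently.

```bash

python3 -m inch '{"xyz":[[0,0,-0.1],[0.003,0,-0.25],[0.003,0.003,-0.4],[0.003,0.003,-0.5],[0.003,0.003,-0.52],[0.003,0.003,-0.52]],"twist":[[0,0,0],[0,0,0],[0,0,0],[0,0,0],[0,0,0],[0,0,0]],"grip":[1,1,1,1,1,1]}'
python3 -m inch '{"xyz":[[0,0,-0.03],[0,0,-0.07],[0,0,-0.11],[0,0,-0.15],[0,0,-0.19],[0,0,-0.19]],"twist":[[0,0,0],[0,0,0],[0,0,0],[0,0,0],[0,0,0],[0,0,0]],"grip":[1,1,1,1,1,1]}'
python3 - <<'E'
from h import *
s=r.state();print(s["ee_pos"],s["tool_rot"][:,2],s["force"],s["wrist_torque"])
a=r.get_image("wrist");i=r.get_image("side");cv2.imwrite("pics/k_wrist.png",a);cv2.imwrite("pics/k_sz.png",cv2.resize(i[130:270,340:520],None,fx=4,fy=4))
E
```

```text
time_s: 10.6
ee_pos: [0.5465, -0.333, 0.3292]
tool_rot: [[-0.073, 0.997, -0.002], [0.997, 0.073, 0.002], [0.002, -0.002, -1.0]]
force: [0.8, 0.2, -0.2]
finger_gap: 0.0089
time_s: 11.1
ee_pos: [0.5464, -0.3337, 0.3105]
tool_rot: [[-0.073, 0.997, -0.002], [0.997, 0.073, 0.001], [0.001, -0.002, -1.0]]
force: [-0.4, -0.2, -0.3]
finger_gap: 0.0084
[ 0.54642811 -0.33366642  0.31050982] [-1.68640893e-03  9.36145687e-04 -9.99998140e-01] [-0.37942437 -0.22655081 -0.30404492] [-0.0177028   0.02636265  0.01753664]
```

View pics/k_wrist.png

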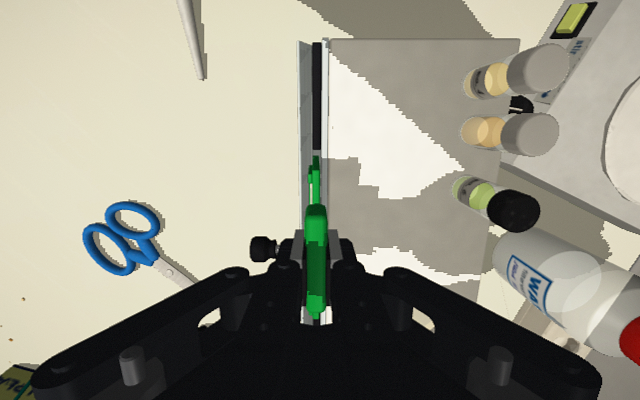

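View pics/k_sz.png

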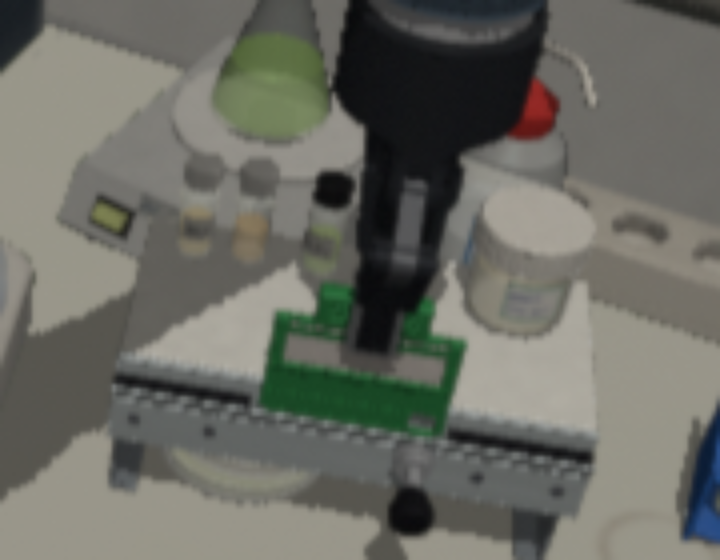

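The tongue is in the slot behind the lip, with no contact force. Now I'll push down to the spring.

```bash

python3 -m inch '{"xyz":[[0,0,-0.04],[0,0,-0.08],[0,0,-0.1],[0,0,-0.1]],"twist":[[0,0,0],[0,0,0],[0,0,0],[0,0,0]],"grip":[1,1,1,1]}'
python3 -m inch '{"xyz":[[0,0,-0.02],[0,0,-0.04],[0,0,-0.06],[0,0,-0.06]],"twist":[[0,0,0],[0,0,0],[0,0,0],[0,0,0]],"grip":[1,1,1,1]}'
python3 -m inch '{"xyz":[[0,0,-0.01],[0,0,-0.02],[0,0,-0.03],[0,0,-0.03]],"twist":[[0,0,0],[0,0,0],[0,0,0],[0,0,0]],"grip":[1,1,1,1]}'
```

```text
time_s: 11.53
ee_pos: [0.5471, -0.334, 0.3021]
tool_rot: [[-0.072, 0.997, 0.001], [0.997, 0.072, -0.0], [-0.0, 0.001, -1.0]]
force: [-0.7, 1.0, 4.2]
finger_gap: 0.0085
time_s: 11.87
ee_pos: [0.5472, -0.3339, 0.2963]
tool_rot: [[-0.073, 0.997, 0.001], [0.997, 0.073, -0.001], [-0.001, 0.001, -1.0]]
force: [-0.3, 0.4, 6.6]
finger_gap: 0.0084
time_s: 12.2
ee_pos: [0.5472, -0.334, 0.2937]
tool_rot: [[-0.072, 0.997, 0.001], [0.997, 0.073, -0.001], [-0.001, 0.001, -1.0]]
force: [-1.5, 0.8, 6.4]
finger_gap: 0.0089
```

```bash

python3 -m inch '{"xyz":[[0,0,-0.01],[0,0,-0.02],[0,0,-0.02],[0,0,-0.02]],"twist":[[0,0,0],[0,0,0],[0,0,0],[0,0,0]],"grip":[1,1,1,1]}' 100
python3 -m inch '{"xyz":[[0,0,-0.01],[0,0,-0.02],[0,0,-0.02],[0,0,-0.02]],"twist":[[0,0,0],[0,0,0],[0,0,0],[0,0,0]],"grip":[1,1,1,1]}'
python3 -m inch '{"xyz":[[0,0,-0.01],[0,0,-0.02],[0,0,-0.02],[0,0,-0.02]],"twist":[[0,0,0],[0,0,0],[0,0,0],[0,0,0]],"grip":[1,1,1,1]}'
```

```text
time_s: 12.53
ee_pos: [0.5474, -0.3339, 0.2934]
tool_rot: [[-0.073, 0.997, 0.001], [0.997, 0.073, -0.001], [-0.001, 0.001, -1.0]]
force: [-2.9, 1.5, 12.5]
finger_gap: 0.0084
time_s: 12.87
ee_pos: [0.5477, -0.3339, 0.2933]
tool_rot: [[-0.073, 0.997, 0.001], [0.997, 0.073, -0.001], [-0.002, 0.001, -1.0]]
force: [-5.4, 3.7, 19.8]
finger_gap: 0.0081
time_s: 13.2
ee_pos: [0.5479, -0.3338, 0.2933]
tool_rot: [[-0.073, 0.997, 0.001], [0.997, 0.073, -0.002], [-0.002, 0.001, -1.0]]
force: [-7.9, 4.3, 26.6]
finger_gap: 0.0081
```

```bash

python3 -m inch '{"xyz":[[-0.01,0,0],[-0.015,0.005,0],[-0.02,0.01,0.01],[-0.02,0.01,0.01],[-0.02,0.01,0.01]],"twist":[[0,0,0],[0,0,0],[0,0,0],[0,0,0],[0,0,0]],"grip":[1,1,1,1,1]}'
python3 - <<'E'
from h import *
import pickle;pickle.dump(r.calibration("wrist"),open("pics/l.pkl","wb"))
a=r.get_image("wrist");i=r.get_image("side");t=r.get_image("top");cv2.imwrite("pics/l_wrist.png",a);cv2.imwrite("pics/l_side.png",i)
cv2.imwrite("pics/l_sz.png",cv2.resize(i[160:270,360:500],None,fx=5.5,fy=5.4,interpolation=cv2.INTER_CUBIC))
cv2.imwrite("pics/l_wz.png",cv2.resize(a[10:330,220:380],None,fx=1.8,fy=1.8,interpolation=cv2.INTER_CUBIC));cv2.imwrite("pics/l_top.png",t)
s=r.state();print(s["ee_pos"],s["force"],s["time_s"])
E
```

```text
time_s: 13.62
ee_pos: [0.5466, -0.3335, 0.2933]
tool_rot: [[-0.072, 0.997, 0.005], [0.997, 0.072, -0.004], [-0.004, 0.005, -1.0]]
force: [-4.0, 1.7, 19.7]
finger_gap: 0.008
[ 0.54661157 -0.33351664  0.29332929] [-4.33185348  1.61924355 19.61471257] 13.7667
```

View pics/l_sz.png

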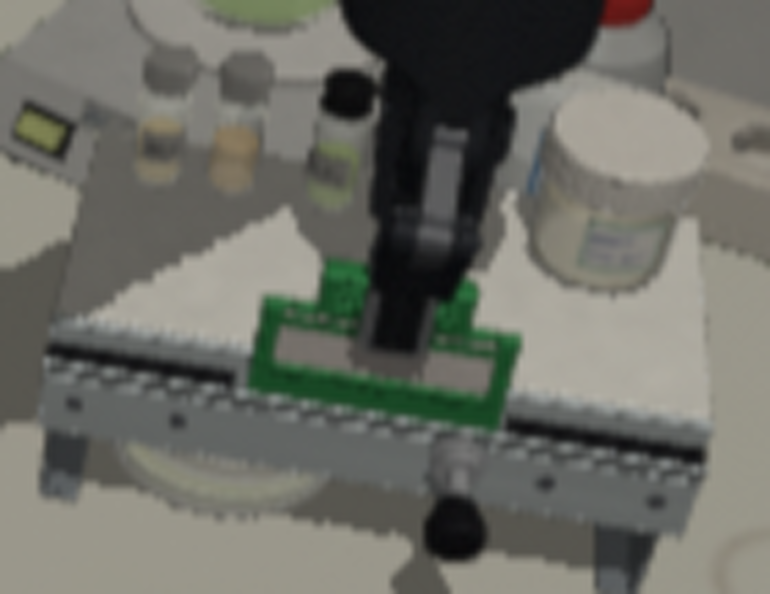

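View pics/l_wz.png

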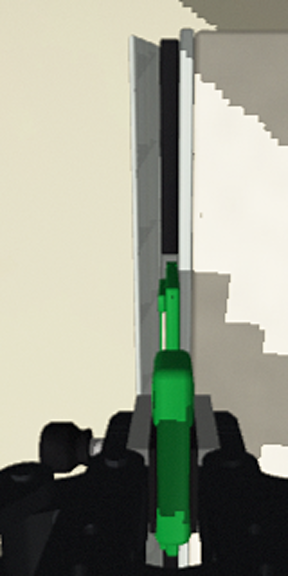

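View pics/l_top.png

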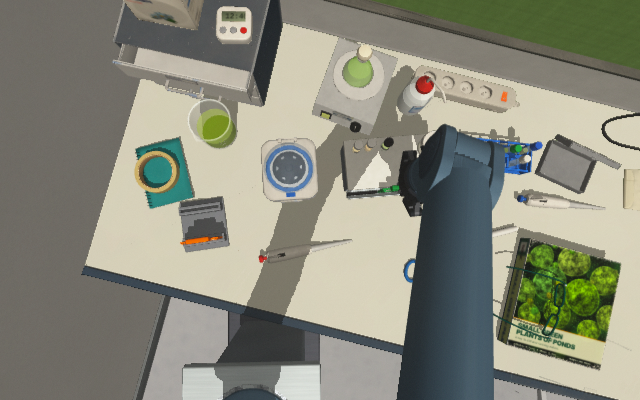

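The plate is down in the rail, the knob is out at (455,525 in the crop), and amber is in its stand at (200,240) in the top view. As a check on depth, I'll intersect the plate's upper corners with the slot plane.

```bash
python3 - <<'E'
from h import *
np.set_printoptions(precision=4,suppress=True)
O=np.array([.5464,-.3335]);n=np.array([.9973,.073])
for nm,x,y,off in [("UL",262,296,-.002),("UR",520,336,-.002),("labL",275,330,-.003),("labR",492,390,-.003),("knob",455,527,None)]:
    u=360+(x+.5)/5.5-.5;v=160+(y+.5)/5.4-.5
    if off is None: print(nm,plane("side",u,v,.077)); continue
    o,d=ray("side",u,v); t=(n@O+off-n@o[:2])/(n@d[:2]); print(nm,o+t*d)
s=r.state();print(s["tool_rot"],s["wrist_torque"])
E
```

```text
UL [ 0.5412 -0.2897  0.1301]
UR [ 0.5472 -0.3725  0.1307]
labL [ 0.5406 -0.2959  0.1169]
labR [ 0.546  -0.3685  0.106 ]
knob [ 0.5077 -0.3659  0.077 ]
[[-0.0724  0.9974  0.005 ]
 [ 0.9974  0.0724 -0.0035]
 [-0.0038  0.0048 -1.    ]] [ 0.5717  1.1367 -0.0133]
```

```bash
python3 - <<'E'
from h import *
np.set_printoptions(precision=4,suppress=True)
O=np.array([.5143,.114]);a=.139;n=np.array([np.cos(a),np.sin(a)])
for nm,x,y,off in [("UL",185,120,-.002),("UR",452,152,-.002),("labL",208,155,-.003),("labR",440,222,-.003)]:
    u=160+(x+.5)/7-.5;v=185+(y+.5)/7-.5
    o,d=ray("side",u,v); t=(n@O+off-n@o[:2])/(n@d[:2]); print(nm,o+t*d)
E
```

```text
UL [0.5065 0.1554 0.0689]
UR [0.5179 0.074  0.0694]
labL [0.5062 0.1501 0.057 ]
labR [0.5159 0.081  0.0417]
```

```bash

python3 -m inch '{"xyz":[[0,0,0],[0,0,0],[0,0,0],[0,0,0],[0,0,0],[0,0,0]],"twist":[[0,0,0],[0,0,0],[0,0,0],[0,0,0],[0,0,0],[0,0,0]],"grip":[1,1,1,1,1,1]}'
python3 -c "
from cell import r
r.job_done(); print(r.state()['time_s'])"
```

```text
time_s: 14.27
ee_pos: [0.5466, -0.3335, 0.2933]
tool_rot: [[-0.072, 0.997, 0.005], [0.997, 0.072, -0.003], [-0.004, 0.005, -1.0]]
force: [-3.7, 1.7, 20.7]
finger_gap: 0.008
the job is handed in; nothing more can be done
the job is handed in; nothing more can be done
```

I pulled the locking knob out and it stayed out. I then slid the green plate's tongue behind the lip of the rail, label to the front, and pressed it home. The job was handed in at 14.3 s with the arm still holding the plate down; no verdict was given.

**Fully home:** The plate stopped hard at a TCP height of 0.2933 m, the height expected for the slot floor from the grasp. The reading held for the last half second, with about 20 N down against the roughly 8 N the spring needs.

**Camera check:** The side view put the plate about 1 mm higher than fully home. I took that as measurement error and relied on the hard stop.

**Small leftovers:** The tool was tilted about 0.3°, with about 4 N of side force at the end.

**Knob and amber plate:** The last pictures show the knob about 14 mm out and the amber plate still in its stand.

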